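Slide the loading shuttle under the press's drag spring

ROBOT

A 7-joint arm with a two-finger parallel gripper is mounted at the origin on the work surface. World frame = base frame: x ahead of the robot, y to its left, z up, the work surface at z = 0. Lengths are in m, angles in rad, forces in N, time in s.
With the tool pointing down it reaches from about 0.35 to 0.9 m from the base axis. Payload 19.9 kg.
Tool frame: the origin (TCP) lies between the finger pads; the fingertips stand 19 mm ahead of it and the grasp point (between the pads) is the TCP; z points along the fingers, y is the line along which they close (so a half turn about z gives the same grasp; the last joint's range is limited). The gripper opens to 94 mm and grips with 3 to 60 N. Pads are 16 mm wide; open, the fingers measure 119 mm over their backs; the gripper's body (75 mm by 177 mm) begins 78 mm behind the grasp point.
Start: joints at [-1.335, 0.417, -0.01, 1.614, 0.005, 1.111, -0.053], TCP at [0.171, 0.601, 0.224] pointing down, gripper open.
Joint ranges: [-2.81, 2.81], [-0.39, 2.02], [-1.27, 1.25], [0.06, 2.57], [-1.19, 4.33], [0.19, 2], [-2.82, 2.82]. Speed limits (rad/s): [1.89, 1.89, 2.39, 2.39, 3.01, 3.01, 3.01].

INTERFACE

Orientations are given as a 3x3 rotation matrix whose columns are the frame's x, y, z axes.
In Python, from rig import robot gives the robot as it stands. Calls block until the motion is done:
- robot.move_ptp(position, orientation): joint-space move of the TCP to a pose.
- robot.move_linear(position, velocity=0.15, frame=None, threshold=None): straight line of the TCP; frame=None keeps the orientation; velocity is the mean speed in m/s. With threshold (N) it stops when the force on the tool has changed by that much, and returns True; else False.
- robot.goto_joints(angles): joint-space move.
- robot.gripper_to(opening): finger opening in m; the grip force is fixed at half the most; returns when the fingers have stopped.
- robot.pause(seconds).
- robot.ik(position, orientation): joint angles nearest the present ones, or None.
- robot.get_state(): the state.
- robot.grab_frame(name): name is "side" or "top" or "wrist"; returns the picture (420x560x3 uint8, red, green, blue); there is no depth.
- robot.camera_info(name): a dict with "fx", "fy", "cx", "cy" (pixels), "rvec" (rotation vector, rad) and "tvec" (3), from world to camera coordinates, as OpenCV has them. Camera axes: x right, y down, z forward; pixel columns grow to the right and rows downward; lengths in m; the calibration is good to about 2 mm. A picture is of the moment at which its call begins: read the wrist's pose just before it. camera_info takes no time and is no camera call; for the wrist camera it gives the pose at the moment of the call.
A pose or a line that the arm cannot do raises robot.PlanningError and nothing moves.
- robot.sign_off(): hands the job in; it is judged then, once.
The state is a dict: "time": time; "qpos": joint angles; "joint_vel": joint speeds; "effort": joint torques, N m; "ee_pos": TCP position; "tool_rot": TCP orientation; "force": force on the tool from outside, world axes, zero at the start; "moment": the same for the moment, N m; "opening": finger opening in m; "grasp_force": force on a finger pad.
Only numpy, scipy, OpenCV 4.12 (cv2) and the standard library are available. Lean on these libraries where they do the work, as an engineer would, in place of code of your own. Each camera call takes 0.05 s, during which the arm holds its last target. There are 200 camera calls.

TASK

Load the lever press: with the fingertips on the rubber thumb pad, press the loading shuttle hard down on its spring-loaded bed and, keeping it pressed, slide it along the track under the gate and the leaf drag spring until its nose is fully home against the stop below the ram; then let go and leave it there with the fingers clear. Do not pinch or lift the shuttle, and leave the stars, tools and lantern base lying around the press where they are.

Things in the scene. Friction and masses are not known exactly. Their poses are not given: they have to be found in the camera images.
- press: Cast-iron lever press bolted to the bench, with a straight feed track. Origin on the bench top, mid-track, under the gate's mouth edge; z up; feed direction = its -y, x across. Track from y = 270 mm (open tail end) to -105 mm (stop), open from above for y > 0. Rails' inner faces at x = +-31.5 mm, tops 54 mm above the bench. Base casting 130 mm wide. Position and yaw vary.
- shuttle: Loose loading shuttle: flat aluminium plate 60 wide (x), 220 long (y), 8 mm thick, 0.24 to 0.39 kg, in the track on the bed, a 44 mm brass disc flush in its nose end. Origin at the centre of its underside; nose at its y = -110 mm, towards the gate. Play to each rail 1.5 mm, slides easily (friction about 0.15). Starts 10 to 40 mm short of the gate, its top at 58 mm: 5 mm too high for the gate.
- pad_top (a point): Centre of the top of the grippy black rubber thumb pad on the shuttle's tail (50 mm across the track, 44 mm along it, 4 mm above the plate; friction about 1.2 on a finger). 62 mm above the bench at the start, 54 mm with the bed fully down. It lies 190 mm behind the nose.
- shuttle_nose (a point): Middle of the shuttle's square nose face, half-way up its thickness.
- stop_face (a point): Middle of the rigid stop's face (press y = -105 mm, 50 mm above the bench; the stop is 64 mm high). The nose meets it when the shuttle is home.
- gate_lip (a point): Middle of the gate's lower edge on the mouth side (press y = 0). The gate is a rigid steel bar across the track, y = 0 to -12 mm, 103 mm wide, underside 53 mm and top 60 mm above the bench; the leaf spring is fixed on it.
- punch (a point): Centre of the raised punch's lower face, 83 mm above the bench at press y = -75 mm. Above it the press head, underside 180 mm above the bench, and the column stand over y = -48 to -205 mm, 85 mm wide; the handle rises to 580 mm.
- bed (a joint): Downward travel of the floating bed under the shuttle, m: 0 raised (top at 50 mm) to 0.008 (hard stop). It never tilts and springs back. On the shuttle it takes 3 to 4 N to start, then 1.2 N per mm (9 to 10 N at 5 mm, about 13 N at 8 mm). From 5 mm the shuttle clears the gate; 6 to 8 mm is right for sliding. Let go under the gate, it clamps the shuttle up against the gate bar.
- leaf (a joint): Angle of the thin brass leaf drag spring (44 mm wide), which trails from the gate along the feed to press y = -47 mm, rad: 0 as it hangs (its bend 47 mm above the bench), about 0.1 to 0.25 riding on the shuttle, which it presses with about 3 to 6 N.
- star0: one of three eight-pointed flat brass star cutouts, 64 mm across the points, 5 mm thick; loose bystander, origin at the centre of its underside.
- star1: another such star; loose bystander, origin at the centre of its underside.
- star2: the third such star; loose bystander, origin at the centre of its underside.
- dowel: smooth wooden forming dowel lying on the bench, 25 mm thick, 160 mm long; loose bystander, origin at the centre of its underside; it lies along its own x.
- scriber: steel scriber lying on the bench, 10 mm thick, 170 mm long; loose bystander, origin at the centre of its underside; it lies along its own x.
- lantern_base: hexagonal brass lantern base, 110 mm across flats, stepped, 36 mm high; loose bystander, origin at the centre of its underside.
- mallet: wooden mallet lying on the bench, head 50 mm thick and 85 mm wide, 270 mm long overall; loose bystander, origin at the centre of its underside; it lies along its own x, the striking head centred at x = +70 mm.
Things that resemble listed ones, but are neither listed nor needed, are in the scene too. There is more than one size of the shuttle; the job needs the middle-sized.

How it is judged:
By the outcome, as a careful person would: the job done as asked, in the order asked, and still so for the second after the job is handed in, with the robot touching nothing.
It also fails if it takes over 35 s, if anything falls off the work surface, if the arm or the gripper's body presses on something with over 40 N, if the wrist force passes 120 N, or if a joint passes its speed limit or range.

## Working session

There is one attempt and no reset: what is moved stays moved. The work goes in short steps, each a Python script; the robot and the scene stay as the last script left them, time stands still between calls to the robot, and variables do not carry over. Pictures are saved under pics/ and viewed, at most 10 in all, crops included, and the job is handed in when it is done.

```bash
mkdir -p pics; ls; python3 - <<'E'
from rig import robot
import cv2
for n in("top","side"):
    cv2.imwrite(f"pics/{n}0.png",robot.grab_frame(n)[:,:,::-1]); print(n,robot.camera_info(n))
s=robot.get_state();print(s['time'],s['ee_pos'],s['tool_rot'],s['opening'])
E
```

```text
pics
top {'fx': 496.7036036009821, 'fy': 496.7036036009821, 'cx': 277.07911526529494, 'cy': 208.8555287940424, 'rvec': array([ 2.16108342, -2.1176963 ,  0.20208885]), 'tvec': array([-0.02141181,  0.58225006,  0.95018836])}
side {'fx': 465.1087455117195, 'fy': 465.1087455117195, 'cx': 276.8168563021957, 'cy': 201.05938753662383, 'rvec': array([ 0.23409192, -2.71560502,  1.4478656 ]), 'tvec': array([0.55068958, 0.12116066, 1.00369684])}
0.1 [0.17133544 0.6007509  0.22391055] [[-9.61669700e-01  2.74210425e-01 -1.76858209e-04]
 [ 2.74210458e-01  9.61669149e-01 -1.03596013e-03]
 [-1.13991985e-04 -1.04474784e-03 -9.99999448e-01]] 0.09425069094691345
```

View pics/top0.png

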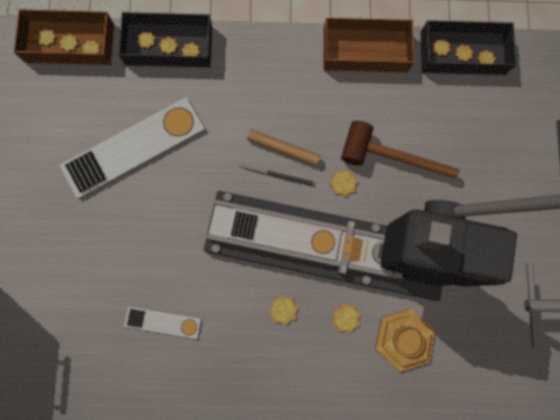

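View pics/side0.png

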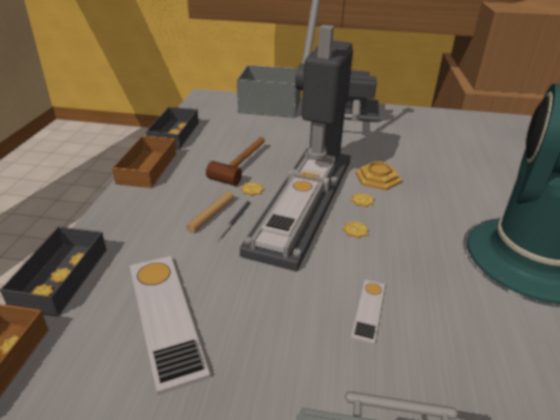

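The top view shows three shuttle candidates: a large loose one at (130,150), a small loose one at (163,322) and the middle-sized one in the press track at (275,232). I choose the one in the track, with its pad near (243,225), disc near (323,242) and gate near (348,247). The side view shows it in the track too, with its pad near (282,222). Next I measure it and check a close crop.

```bash
cat > h.py <<'E'
import numpy as np, cv2
from rig import robot
def ray(name,uv,z,ci=None):
    c=ci or robot.camera_info(name); R,_=cv2.Rodrigues(c['rvec']); t=np.ravel(c['tvec'])
    o=-R.T@t; d=R.T@np.array([(uv[0]-c['cx'])/c['fx'],(uv[1]-c['cy'])/c['fy'],1])
    return o+d*(z-o[2])/d[2]
def blob(img,mask,box,close=0):
    x0,y0,x1,y1=box; m=mask[y0:y1,x0:x1].astype(np.uint8)
    if close: m=cv2.morphologyEx(m,cv2.MORPH_CLOSE,np.ones((close,close)))
    cs,_=cv2.findContours(m,0,2); c=max(cs,key=cv2.contourArea)
    (u,v),s,a=cv2.minAreaRect(c); return (u+x0,v+y0),s,a
E
python3 - <<'E'
from h import *
im=cv2.imread('pics/top0.png'); h=cv2.cvtColor(im,cv2.COLOR_BGR2HSV)
dark=h[...,2]<95; org=(h[...,1]>110)&(h[...,2]>90)
p,s,a=blob(im,dark,(226,208,262,242),3); P=ray('top',p,.062); print('pad',p,s,a,P)
d,s,a=blob(im,org,(305,225,337,258)); D=ray('top',d,.058); print('disc',d,s,a,D)
print('dist',np.linalg.norm(P-D))
for n,q in (('gate ends',(353,225)),('',(345,272))): print(n,ray('top',q,.06))
h2=cv2.imread('pics/side0.png'); g=cv2.cvtColor(h2,cv2.COLOR_BGR2HSV)
p2,s,a=blob(h2,g[...,2]<80,(262,211,300,234),3); print('side pad',p2,s,a,ray('side',p2,.062))
d2,s,a=blob(h2,(g[...,1]>110)&(g[...,2]>90),(290,179,315,193)); print('side disc',d2,s,a,ray('side',d2,.058))
A=cv2.resize(im[185:300,200:400],(800,460),interpolation=2); cv2.imwrite('pics/crop0.png',A)
E
```

```text
pad (243.88823699951172, 225.25294303894043) (22.235374450683594, 24.838539123535156) 12.528807640075684 [0.54620159 0.05555188 0.062     ]
disc (323.0, 241.5) (21.0, 20.0) 90.0 [ 0.51764869 -0.10157767  0.058     ]
dist 0.15975281912291725
gate ends [ 0.55159549 -0.16102059  0.06      ]
 [ 0.45844946 -0.14463694  0.06      ]
side pad (279.59412002563477, 222.07647037506104) (23.753887176513672, 11.605780601501465) 12.528807640075684 [0.54366228 0.06043399 0.062     ]
side disc (302.0, 185.5) (7.0, 16.0) 90.0 [ 0.5143039  -0.10043708  0.058     ]
```

View pics/crop0.png

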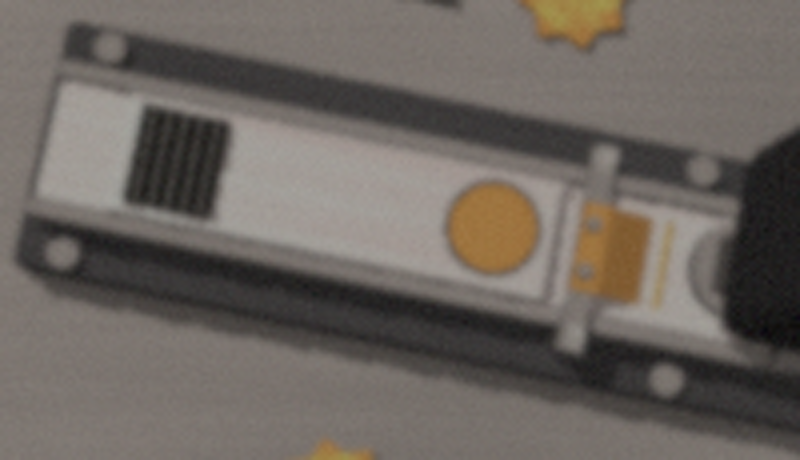

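The crop confirms the middle shuttle. Its pad is at crop (178,162) and its disc at (493,228), 160 mm apart in the world as they should be. The nose is at about crop (560,240), just short of the gate's mouth edge at (575,250), so the travel is about 121 mm. Next I close the gripper and hover over the pad.

```bash
python3 - <<'E'
from h import *
f=np.array([-.177,-.984,0]); f/=np.linalg.norm(f)
best=None
for s in(1,-1):
    y=s*np.cross(f,[0,0,1.]); z=np.array([0,0,-1.]); R=np.c_[np.cross(y,z),y,z]
    q=robot.ik([.5455,.057,.13],R); print(s,None if q is None else np.round(q,2))
    if q is not None and (best is None or abs(q[6])<abs(best[0][6])): best=(q,R)
R=best[1]; np.save('R.npy',R); np.save('f.npy',f)
robot.gripper_to(0.0)
robot.move_ptp([.5455,.057,.12],R)
s=robot.get_state(); print(s['time'],s['ee_pos'],s['force'],s['opening'])
a=robot.grab_frame('wrist'); b=robot.grab_frame('top'); c=robot.grab_frame('side')
b=np.vstack([cv2.resize(b[185:300,190:390],(400,230)),cv2.resize(c[120:270,220:380],(400,375))[:190]])
cv2.imwrite('pics/hover.png',np.hstack([cv2.resize(a,(400,300)),cv2.resize(b,(286,300))])[:,:,::-1])
E
```

```text
1 [ 0.65  0.65 -1.08  1.87  0.67  1.05  2.25]
-1 [-0.65  0.46  0.62  1.91 -0.34  0.88 -0.04]
3.8917 [0.54552668 0.05809804 0.12000418] [-0.70568723  0.14422588  0.21473016] 0.0003841089345156133
```

View pics/hover.png

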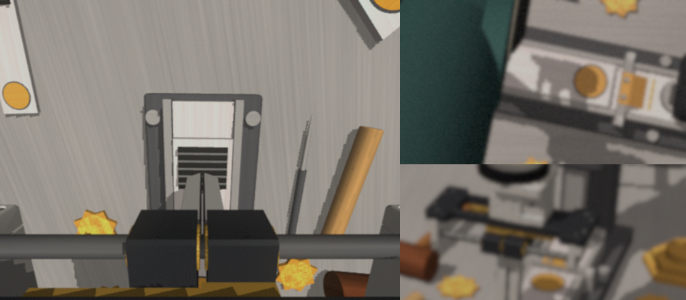

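The fingers are over the pad in the wrist view: tips near (201,178), pad from x 178 to 228 with its tail edge at y 147. I check the tail edge by ray, then press.

```bash
python3 - <<'E'
from h import *
f=np.load('f.npy'); e=robot.get_state()['ee_pos']
for uv in((178,147),(228,147),(203,147)):
    p=ray('wrist',np.array(uv)*1.4,.062); d=p-e; print(p,'along',d@f,'across',d@np.cross(f,[0,0,1]))
E
```

```text
[0.52626544 0.08264514 0.062     ] along -0.02116599423288463 across 0.02334052660756305
[0.57462325 0.07406388 0.062     ] along -0.021281392334560948 across -0.025772635113238778
[0.55044638 0.07835415 0.062     ] along -0.021223698137941515 across -0.0012181201969549906
```

The pad is centred to within about 1 mm. Pressing now.

```bash
python3 - <<'E'
from h import *
f=np.load('f.npy'); c=np.cross(f,[0,0,1]); e=robot.get_state()['ee_pos']
p=e-.001*c; p[2]=.086
robot.move_linear(p,.08); f0=robot.get_state()['force']; print('free',f0)
p[2]=.066; hit=robot.move_linear(p,.015,threshold=19)
s=robot.get_state(); print(hit,s['time'],s['ee_pos'],s['ee_pos'][2]-.019,s['force']-f0)
robot.pause(.2); s=robot.get_state(); print(s['ee_pos'],s['force']-f0)
np.save('f0.npy',f0)
E
```

```text
free [ 0.57802397  0.25780592 -0.11700331]
True 5.5083 [0.54726065 0.05752527 0.07329377] 0.054293770157689464 [-2.61117943  0.44904232 12.50501737]
[0.54722736 0.0575491  0.07329727] [-2.36188596  1.4809385  13.31098451]
```

The bed is about fully down (tip at 54.3 mm, 13 N). I press a little harder, then slide.

```bash
python3 - <<'E'
from h import *
f=np.load('f.npy'); f0=np.load('f0.npy')
def st(t):
    s=robot.get_state(); F=s['force']-f0; print(t,round(s['time'],2),np.round(s['ee_pos'],4),np.round(F,1)); return s['ee_pos'],F
e,F=st('a'); 
p=e.copy()
for k in range(4):
    p[2]-=.0005; robot.move_linear(p,.01); e1,F=st('press')
    if F[2]>18: break
start=p.copy()
for d in(.03,.06,.09,.112):
    hit=robot.move_linear(start+f*d,.05,threshold=18); e,F=st((d,hit))
    if hit or F[2]<9 or F[2]>35: break
np.save('start.npy',start)
cv2.imwrite('pics/mid.png',robot.grab_frame('top')[150:340,180:430,::-1].repeat(3,0).repeat(3,1))
E
```

```text
a 5.71 [0.5472 0.0575 0.0733] [-2.4  1.5 13.3]
press 5.96 [0.5478 0.0575 0.0733] [-2.   0.8 12. ]
press 6.21 [0.5479 0.0575 0.0731] [-4.3  0.3 19.3]
(0.03, False) 6.96 [0.5425 0.0279 0.0731] [-4.2 -0.8 19. ]
(0.06, False) 7.71 [ 0.537  -0.0014  0.0731] [-6.   1.4 22.3]
(0.09, False) 8.46 [ 0.5315 -0.0308  0.0731] [-8.7  3.  25.5]
(0.112, False) 9.05 [ 0.5273 -0.0526  0.0731] [-10.    3.1  26.9]
```

View pics/mid.png

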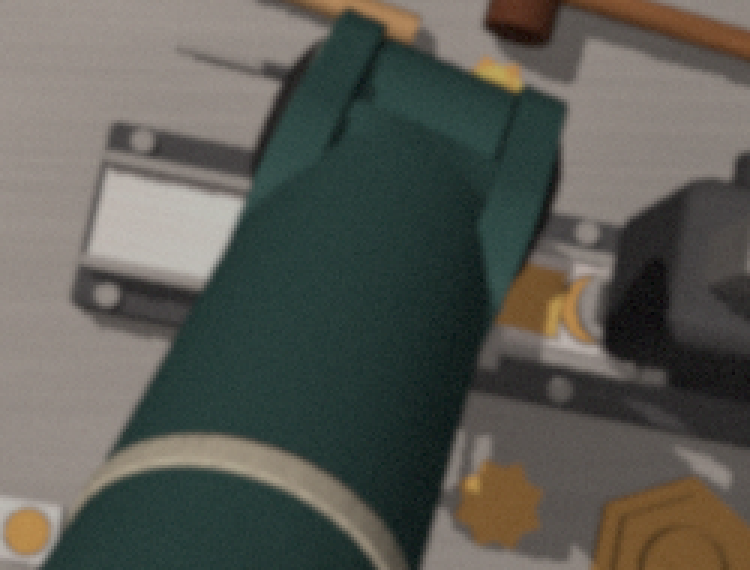

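The disc has passed under the leaf and is emerging at about (580,310) beneath the punch, so the shuttle is following the fingers. I creep the last stretch until the stop resists.

```bash
python3 - <<'E'
from h import *
f=np.load('f.npy'); f0=np.load('f0.npy'); start=np.load('start.npy'); c=np.array([-f[1],f[0],0])
b=(robot.get_state()['force']-f0)@f
for d in np.arange(.114,.134,.002):
    robot.move_linear(start+f*d-.0007*c,.03)
    s=robot.get_state(); F=s['force']-f0
    print(round(d,3),round((s['ee_pos']-start)@f,4),'along',round(F@f,1),'across',round(F@c,1),'z',round(F[2],1))
    if F@f<b-11 or F[2]>38: break
print(robot.get_state()['time'])
E
```

```text
0.114 0.1136 along -2.0 across -5.3 z 21.7
0.116 0.1154 along -3.4 across -6.4 z 21.9
0.118 0.1171 along -5.1 across -6.2 z 23.5
0.12 0.1176 along -13.4 across -5.6 z 22.7
10.1
```

It meets rigid resistance at 117.5 mm, near the predicted 121. I push slightly more to confirm, then release and look.

```bash
python3 - <<'E'
from h import *
f=np.load('f.npy'); f0=np.load('f0.npy'); start=np.load('start.npy'); c=np.array([-f[1],f[0],0])
def st(t):
    s=robot.get_state(); F=s['force']-f0
    print(t,round((s['ee_pos']-start)@f,4),'along',round(F@f,1),'across',round(F@c,1),'z',round(F[2],1)); return s
robot.move_linear(start+f*.1215-.0007*c,.02); s=st('push'); robot.pause(.3); s=st('hold')
e=s['ee_pos'].copy(); e[2]+=.025; robot.move_linear(e,.06); s=st('up')
e[2]=.17; robot.move_linear(e,.15)
cv2.imwrite('pics/w_end.png',robot.grab_frame('wrist')[:,:,::-1])
import json; ci=robot.camera_info('wrist'); np.savez('ci.npz',**ci)
e=e-f*.08; e[2]=.32; robot.move_linear(e,.2)
e=np.array([.40,.28,.32]); robot.move_linear(e,.25)
cv2.imwrite('pics/t_end.png',robot.grab_frame('top')[:,:,::-1]); print(robot.get_state()['time'])
im=cv2.imread('pics/t_end.png'); w=cv2.imread('pics/w_end.png')
cv2.imwrite('pics/end.png',np.vstack([cv2.resize(im[190:300,200:400],(600,330)),cv2.resize(w,(360,270))[:,:].copy() if 0 else cv2.copyMakeBorder(cv2.resize(w,(360,270)),0,0,0,240,0)]))
E
```

```text
push 0.1182 along -17.3 across -5.3 z 21.8
hold 0.1182 along -17.7 across -6.1 z 21.7
up 0.1183 along -0.6 across 0.2 z -0.4
14.2917
```

View pics/end.png

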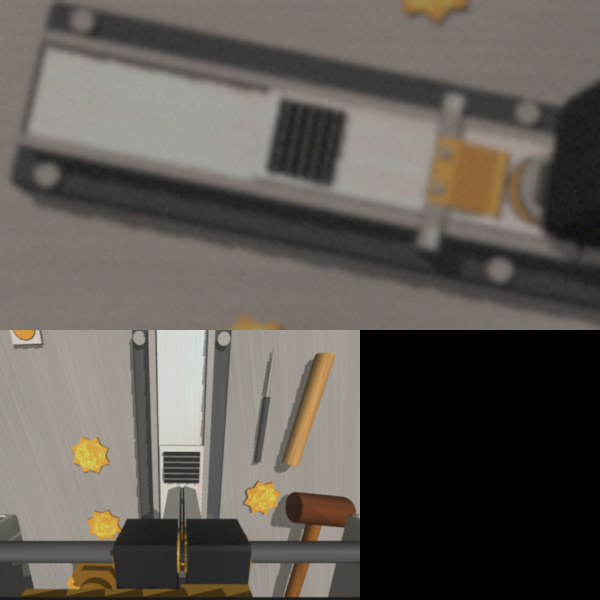

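The top crop shows the pad now at about (306,143) and the disc mostly under the punch at (520,190). The gate and leaf are over the plate, and the stars and tools are unmoved. I measure how far the pad moved and its distance to the gate lip.

```bash
python3 - <<'E'
from h import *
f=np.load('f.npy')
im=cv2.imread('pics/t_end.png'); h=cv2.cvtColor(im,cv2.COLOR_BGR2HSV)
p,s,a=blob(im,h[...,2]<95,(284,218,320,256),3); P=ray('top',p,.057)
P0=np.array([.5462,.05555,.062]); print(p,s,P,'moved',(P-P0)@f)
# gate mouth edge: brightness profile along the track either side of leaf, rail-side of the bar
for q in((443+9,100),(447-22,240)):
    uv=(200+q[0]/3,190+q[1]/3); print(uv,'pad->bar',(ray('top',uv,.06)-P)@f)
# nose side: disc centre to gate can't be seen; track tail end to pad
for z,uv in((.05,(200+35/3,190+90/3)),(.057,(200+265/3,190+135/3))): print('tail',(ray('top',uv,z)-P)@f)
A=cv2.cvtColor(im,6)
d=f/1000
c=np.array([-f[1],f[0],0]); ci=robot.camera_info('top')
for off in(.042,-.042):
    pr=[]
    for k in range(70,104):
        X=P+f*k/1000+c*off; X[2]=.06
        u=cv2.projectPoints(X[None],ci['rvec'],ci['tvec'],np.array([[ci['fx'],0,ci['cx']],[0,ci['fy'],ci['cy']],[0,0,1]]),None)[0].ravel()
        pr.append(int(cv2.getRectSubPix(A,(1,1),tuple(map(float,u)))[0,0]))
    print(off,list(zip(range(70,104),pr)))
E
```

```text
(301.76790618896484, 236.97745513916016) (22.094623565673828, 24.87576675415039) [ 0.52588436 -0.05949621  0.057     ] moved 0.11682557727908732
(350.66666666666663, 223.33333333333334) pad->bar 0.0902365279495521
(341.66666666666663, 270.0) pad->bar 0.08864970949922261
tail -0.1830708663917356
tail -0.026880863779252806
0.042 [(70, 60), (71, 60), (72, 60), (73, 60), (74, 60), (75, 58), (76, 58), (77, 59), (78, 60), (79, 60), (80, 63), (81, 67), (82, 74), (83, 84), (84, 94), (85, 106), (86, 115), (87, 121), (88, 125), (89, 128), (90, 130), (91, 132), (92, 133), (93, 131), (94, 127), (95, 119), (96, 108), (97, 93), (98, 81), (99, 71), (100, 63), (101, 60), (102, 58), (103, 58)]
-0.042 [(70, 78), (71, 78), (72, 78), (73, 78), (74, 77), (75, 77), (76, 76), (77, 77), (78, 77), (79, 77), (80, 77), (81, 81), (82, 85), (83, 91), (84, 99), (85, 106), (86, 113), (87, 120), (88, 126), (89, 130), (90, 134), (91, 135), (92, 136), (93, 132), (94, 127), (95, 113), (96, 100), (97, 88), (98, 75), (99, 75), (100, 76), (101, 77), (102, 77), (103, 79)]
```

The gate bar spans 85 to 97 mm from the pad centre, and a fully home shuttle should put the lip at 85 mm. The fingers are clear, so I hand in.

```bash
python3 -c "
from rig import robot
print(robot.sign_off())"
```

```text
the job is handed in; nothing more can be done
None
```

The shuttle was pressed down, slid under the gate and leaf spring until it stopped firmly, and released with the fingers clear. It measures fully home to about 1 mm in the top view (gate lip 85 mm from the pad centre), and the job was handed in with the clock at about 14 s of the 35 s allowed.

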